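# Feel for the index notch and lock the screen press

## Task

Lock the print press for cleaning: lift the orange-handled lock pin straight up out of its storage block, hold it square to the sloping cover and set its tip in the slot at the red-marked end. Keep the tip on the bottom of the slot and slide it along, away from the red mark, until it drops into the hidden notch; push it fully home, collar down against the cover, and let go. Leave the ink tin, squeegee and cleaner bottle where they are.

Things in the scene. Friction and masses are not known exactly. Their poses are not given: they have to be found in the camera images.
- pin: Lock pin, about 0.2 kg. Origin: tip; z up the pin to the handle. From the tip: round steel shank dia. 16, 48 mm long (first 5 mm taper to dia. 10); collar dia. 36, 8 mm thick (48-56 mm from tip); orange square handle 26 x 26, 62 mm long (56-118 mm), flats facing its x and y. Starts upright in the block, collar on the block's top: only collar and handle show.
- block: Fixed black storage block, 90 x 90 x 70 mm high. Origin: centre of its underside, on the bench. A vertical 20 mm bore at its centre, 56 mm deep, holds the pin's shank at the start, tip 22 mm above the bench. It may have swapped places with the ink tin.
- cover: Fixed aluminium cover of the green housing, 170 mm up the slope, 250 wide, 8 thick, sloping 30 deg and facing the robot. Origin: slot centre on the top face, 90 mm above the bench. z: outward normal, x: up the slope, y: along the slot to the red-marked end. Slot: 20 mm wide (x), y -60 to +60 mm. Fully home, the pin's collar rests on the top face, tip 48 mm below it.
- slot_start (a point): Point on the bottom of the slot near its red-marked end, on its centre line: x 0, y +46, z -8 mm in the cover's frame, same axes. The slot's bottom is the rigid top of a dark steel index bar, 8 mm below the cover's top face. A red stripe crosses the cover 10 mm past this end of the slot. The notch's centre lies 34 to 86 mm from here along the cover's -y.
- slot_end (a point): Point on the slot's bottom near its other end: x 0, y -46, z -8 mm in the cover's frame, same axes. Between slot_start and here the bar has one notch, 21 mm along the slot, 20 mm wide, 46 mm deep, closed flush by a spring shutter of the same steel that cannot be told by eye. The shutter gives way straight down at 0.3 to 0.6 N, so a tip pressed on it sinks in. The bar stays put.
- housing: Green index housing (fixed) carrying the cover, 290 mm wide (y), 200 mm deep. Origin: on the bench under the cover's origin; z up, x level, away from the robot. Behind the cover, from x = +90 mm, stand a column and a wooden print pallet reaching 124 mm above the bench, 200 mm wide, back to x = +280 mm.
- ink_tin: White ink tin with a blue band, 84 mm in diameter, 100 mm high, loose; origin: centre of the underside. Leave alone.
- squeegee: Wooden squeegee with a red blade, 220 mm long (its y), about 70 mm wide, 30 mm high, lying loose; origin: underside of the wooden bar's middle. Leave alone.
- cleaner: Yellow bottle with green cap, 68 mm in diameter, 190 mm high, loose; origin: centre of the underside. Leave alone.

How it is judged (in metres and radians):
On the way, in this order (a step that is already met when the one before it is completed fails the run):
1. the pin is lifted clear of its block: tip above the block's top (z of pin in the frame of block above 0.07 m), for 0.1 s.
2. the tip stands on the bottom of the slot (within 4 mm) at the red-marked end, within 13 mm of slot_start along the slot, the pin square to the cover within 0.25 rad (z of pin in the frame of slot_start between -0.004 and 0.004 m and angle between the z axis of pin and the z axis of cover, either way round below 0.25 rad and x of pin in the frame of cover between -0.006 and 0.006 m and y of pin in the frame of slot_start between -0.013 and 0.013 m), for 0.1 s.
3. the tip slides along the slot bottom (within 4 mm of it) and passes 17 to 30 mm from slot_start, still square (z of pin in the frame of slot_start between -0.004 and 0.004 m and angle between the z axis of pin and the z axis of cover, either way round below 0.25 rad and x of pin in the frame of cover between -0.006 and 0.006 m and y of pin in the frame of slot_start between -0.03 and -0.017 m), for 0.05 s.
At the end, for the whole second after the job is handed in: The pin stands in the notch, its tip at least 42 mm below the cover's top face (48 mm is fully home), within 6 mm of the slot's centre line, square to the cover within 0.25 rad, at rest and released (z of pin in the frame of cover below -0.042 m and y of pin in the frame of cover between -0.055 and 0.03 m and angle between the z axis of pin and the z axis of cover, either way round below 0.25 rad and linear speed of pin below 0.02 m/s and x of pin in the frame of cover between -0.006 and 0.006 m); the robot touches nothing.
It fails at once if the ink tin is moved more than 30 mm (distance of ink_tin from where it was at the start of the episode above 0.03 m).
It fails at once if the squeegee is moved more than 30 mm (distance of squeegee from where it was at the start of the episode above 0.03 m).
It fails at once if the cleaner bottle is moved more than 30 mm (distance of cleaner from where it was at the start of the episode above 0.03 m).
It also fails if it takes over 64 s, if anything falls off the work surface, if the arm or the gripper's body presses on something with over 40 N, if the wrist force passes 120 N, or if a joint passes its speed limit or range.

## Robot

A 6-joint arm with a two-finger parallel gripper is mounted at the origin on the work surface. World frame = base frame: x ahead of the robot, y to its left, z up, the work surface at z = 0. Lengths are in mm, angles in degrees, forces in N, time in s.
With the tool pointing down it reaches from about 300 to 850 mm from the base axis. Payload 4.2 kg.
Tool frame: the origin (TCP) lies on the centre line of the jaws, within the pads' length; the fingertips stand 14 mm ahead of it and the grasp point (between the pads) lies 5 mm behind it; z points along the fingers, y is the line along which they close (so a half turn about z gives the same grasp; the last joint's range is limited). The gripper opens to 91 mm and grips with 3 to 60 N. Pads are 32 mm wide; open, the fingers measure 118 mm over their backs; the gripper's body (76 mm by 178 mm) begins 60 mm behind the grasp point.
Start: joints at [-73.74, 18.312, 89.639, -0, 72.044, -1.146], TCP at [172.013, -548.683, 227.976] pointing down, gripper open.
Joint ranges: [-177.97, 177.97], [-48.28, 115.42], [12.27, 149.76], [-77.06, 257.06], [2.81, 150.46], [-146.56, 146.56]. Speed limits (degrees/s): [147.25, 147.25, 180, 180, 180, 180].

## Interface

Orientations are given as [roll, pitch, yaw] about the fixed x, y, z axes, in that order (R = Rz(yaw) Ry(pitch) Rx(roll)).
In Python, from workcell import env gives the robot as it stands.
- The arm moves only by the tool arm_command, never from a script. Its argument "motion" is a list of rows, each an object with "offset": the shift along the tool's x, y, z in m, a list of three; "spin": the turn about the tool's z in rad. In form: [{"offset": [tx, ty, tz], "spin": spin}, ...]. A call has 1 to 5 rows; each row shifts and turns the commanded pose from where the row before left it, along the tool's axes as they then stand; what a row does not reach is not made up. A row lasts 1/8 s, in which the tool goes at most 62.5 mm and 10.7 degrees, less where a joint would pass 70% of its speed; a pose out of reach is approached as far as the arm can. A call with a gripper value outside its range is refused whole. "jaw" is the finger opening in m, from 0 to 0.0912, set as the call begins (left out, the last holds). The fingers move at their own pace and stop on an object; "newtons" is the grip in N (left out, the last holds). Time passes only in rows, so rows that do not move let the fingers close. It gives the time, the measured TCP pose, the force, the opening and the grip force at its end, in the units of the state.
- env.state(): the state, without advancing time (a new reading comes with each control period).
- env.grab_frame(name): name is "scene" or "side" or "wrist"; returns (picture, depth): 420x560x3 uint8, blue, green, red; 420x560 float32, mm along the optical axis (not along the pixel's ray), 0 where there is no reading.
- env.camera_model(name): a dict with "fx", "fy", "cx", "cy" (pixels), "eye" and "rotation" of the camera in the world; the wrist camera has in their place "hand_eye" (4x4, takes a point from camera to tool coordinates, whose origin is the TCP and whose axes are the flange's). Camera axes: x right, y down, z forward; pixel columns grow to the right and rows downward; lengths in mm; the calibration is good to about 2 mm. A picture is of the moment at which its call begins: read the wrist's pose just before it. camera_model takes no time and is no camera call.
- env.job_done(): hands the job in; it is judged then, once.
Trained networks look in the newest picture that a camera, given by its name, has taken for a name from the list of things; names that differ only in an ending like _2 or _b are one class to them, and where a whole thing is asked for, a point or a joint stands for the part that bears it (a point fixed in the world has none). Each returns a list of dicts, best first, with "score" (0 to 1); they miss things now and then, are a little off and sometimes report something else, mostly with a low value. They report only what shows in the picture. A call takes as long as a camera call.
- env.boxes_of(camera, target): "bbox" ([left, top, right, bottom] in pixels, round what is visible of it).
- env.pinpoint(camera, target): "location" ([column, row] in pixels: a listed point, or the origin of a listed thing).
The state is a dict: "time_s": time; "qpos": joint angles; "qvel": joint speeds; "effort": joint torques, N m; "ee_pos": TCP position; "ee_rot": TCP orientation; "force": force on the tool from outside, world axes, zero at the start; "torque": the same for the moment, N m; "gripper_width": finger opening in mm; "gripper_force": force on a finger pad.
Only numpy, scipy, OpenCV 4.12 (cv2) and the standard library are available. Lean on these libraries where they do the work, as an engineer would, in place of code of your own. Each camera call takes 0.05 s, during which the arm holds its last target. There are 200 camera calls.

## Working session

There is one attempt and no reset: what is moved stays moved. The work goes in short steps, Python scripts to look and compute and a tool call to move; the robot and the scene stay as the last step left them, time stands still between calls to the robot, and variables do not carry over. Pictures are saved under pics/ and viewed, at most 10 in all, crops included, and the job is handed in when it is done.

Besides the shell and the picture viewer there is one more tool, called after ">>>" by a JSON object that holds its "name" and its "arguments", one argument or row to a line. arm_command: Moves the arm, as the interface text tells. Its arguments: {"type":"object","properties":{"motion":{"type":"array"},"jaw":{"type":"number"},"newtons":{"type":"number"}},"required":["motion"]}

```bash
mkdir -p pics; ls
cat > h.py <<'E'
import numpy as np, cv2
from workcell import env
from scipy.spatial.transform import Rotation as R
def st(): return env.state()
def Rt(s): return R.from_euler('xyz',s['ee_rot'],degrees=True).as_matrix()
def cam(name,s=None):
    m=env.camera_model(name)
    if 'hand_eye' in m:
        s=s or st(); T=np.eye(4); T[:3,:3]=Rt(s); T[:3,3]=s['ee_pos']
        T=T@np.array(m['hand_eye']); return m,T[:3,:3],T[:3,3]
    return m,np.array(m['rotation']),np.array(m['eye'])
def cloud(name,depth,s=None):
    m,Rm,e=cam(name,s); v,u=np.mgrid[:420,:560]
    P=np.stack([(u-m['cx'])/m['fx']*depth,(v-m['cy'])/m['fy']*depth,depth],-1)
    return P@Rm.T+e
E
python3 - <<'E'
from h import *
s=st(); print(s)
ims=[]
for n in ['scene','side']:
    p,d=env.grab_frame(n); np.savez(f'{n}0.npz',p=p,d=d); C=cloud(n,d)
    m=env.camera_model(n); print(n,m)
    for t in ['pin','block','cover','ink_tin','squeegee','cleaner','housing']:
        b=env.boxes_of(n,t)[:1]; q=env.pinpoint(n,t)[:1]
        if q:
            u,v=np.clip(np.round(q[0]['location']).astype(int),0,[559,419]); print(t,b,q,C[v,u].round())
        else: print(t,b)
    for t in ['slot_start','slot_end']:
        q=env.pinpoint(n,t)[:1]
        if q:
            u,v=np.clip(np.round(q[0]['location']).astype(int),0,[559,419]); print(t,q,C[v,u].round())
    cv2.imwrite(f'pics/{n}0.png',p)
E
```

```text
pics
{'time_s': 0.0, 'qpos': array([-7.37395472e+01,  1.83505300e+01,  8.97065295e+01,  1.00029677e-04,
        7.20443302e+01, -1.14756403e+00]), 'qvel': array([-0.05108037, -0.02748337, -0.1066888 ,  0.0568769 ,  0.06020719,
       -0.03851209]), 'effort': array([ 3.20726049e-04, -4.12461984e+01, -2.31976748e+01,  7.29474798e-02,
        4.56374965e-02, -1.41470891e-04]), 'ee_pos': array([ 171.87430611, -548.20111583,  227.13056938]), 'ee_rot': array([-1.79898632e+02, -2.12565902e-03,  1.74079840e+01]), 'force': array([ 0.07279001, -0.12197302, -0.19857537]), 'torque': array([ 0.08484805, -0.00102639, -0.00239554]), 'gripper_force': 0.0, 'gripper_width': 90.89295845409383}Traceback (most recent call last):
  File "<stdin>", line 5, in <module>
  File "h.py", line 15, in cloud
    return P@Rm.T+e
           ~~~~~~^~
ValueError: operands could not be broadcast together with shapes (420,560) (3,)
```

```bash
python3 - <<'E'
from h import *
for n in ['scene','side','wrist']: print(env.camera_model(n))
E
sed -i "s/return m,np.array(m\['rotation'\])/return m,rot(m['rotation'])/" h.py
cat >> h.py <<'E'
def rot(r):
    r=np.array(r,float)
    return r if r.shape==(3,3) else R.from_euler('xyz',r,degrees=True).as_matrix() if r.size==3 else R.from_quat(r).as_matrix()
E
python3 - <<'E'
from h import *
for n in ['scene','side']:
    p,d=env.grab_frame(n); np.savez(f'{n}0.npz',p=p,d=d); C=cloud(n,d)
    for t in ['pin','block','cover','ink_tin','squeegee','cleaner','housing']:
        b=env.boxes_of(n,t)[:1]; q=env.pinpoint(n,t)[:1]
        if q:
            u,v=np.clip(np.round(q[0]['location']).astype(int),0,[559,419]); print(t,b and (np.round(b[0]['bbox']),b[0]['score']),q,C[v,u].round())
        else: print(t,b)
    for t in ['slot_start','slot_end']:
        q=env.pinpoint(n,t)[:1]
        if q:
            u,v=np.clip(np.round(q[0]['location']).astype(int),0,[559,419]); print(t,q,C[v,u].round())
    cv2.imwrite(f'pics/{n}0.png',p)
E
```

```text
{'fx': 435.04276378159557, 'fy': 435.04276378159557, 'cx': 280.367910721845, 'cy': 204.98501778706483, 'eye': array([1061.99493668,  395.51161976, 1198.14135368]), 'rotation': array([-1.48667020e+02,  6.25769798e-02,  1.29605838e+02])}
{'fx': 423.66872819422906, 'fy': 423.66872819422906, 'cx': 277.46641850088685, 'cy': 207.5957512508172, 'eye': array([164.97164226, 772.30782915, 848.4983265 ]), 'rotation': array([-130.81729172,   -1.07047224, -153.63453629])}
{'fx': 296.92314233572336, 'fy': 296.92314233572336, 'cx': 276.81412841711943, 'cy': 206.615176954585, 'hand_eye': array([[-1.70619863e-03, -9.65740733e-01, -2.59503228e-01,
         7.38000964e+01],
       [ 9.99998176e-01, -1.42501021e-03, -1.27168017e-03,
        -2.84074709e-01],
       [ 8.58318595e-04, -2.59504924e-01,  9.65741403e-01,
        -1.55750971e+02],
       [ 0.00000000e+00,  0.00000000e+00,  0.00000000e+00,
         1.00000000e+00]])}
pin (array([361., 219., 372., 236.]), 0.61) [{'location': [358.9, 243.3], 'score': 0.59}] [489. 213.  71.]
block (array([339., 216., 382., 260.]), 0.75) [{'location': [354.9, 241.
[... 980 characters left out ...]
([265., 144., 352., 223.]), 0.73) [{'location': [310.7, 178.7], 'score': 0.9}] [ 515. -193.   83.]
ink_tin (array([169., 255., 205., 305.]), 0.73) [{'location': [194.6, 296.0], 'score': 0.8}] [602. 295.  32.]
squeegee (array([354., 139., 382., 181.]), 0.86) [{'location': [359.3, 162.8], 'score': 0.73}] [ 430. -417.   31.]
cleaner (array([125., 279., 167., 353.]), 0.94) [{'location': [150.1, 337.9], 'score': 0.82}] [613. 440.  51.]
housing (array([223., 127., 358., 244.]), 0.86) [{'location': [310.8, 203.1], 'score': 0.88}] [ 481. -118.   58.]
slot_start [{'location': [302.2, 184.9], 'score': 0.74}] [ 526. -150.   86.]
slot_end [{'location': [316.6, 172.3], 'score': 0.89}] [ 510. -228.   88.]
```

View pics/scene0.png

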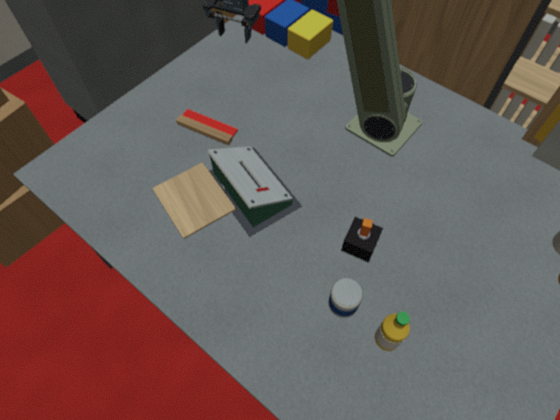

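Run:
```python
from h import *
for n in ['scene','side']:
    z=np.load(f'{n}0.npz'); p,d=z['p'],z['d']; C=cloud(n,d); h=cv2.cvtColor(p,cv2.COLOR_BGR2HSV)
    near=lambda x,y,r: (np.hypot(C[...,0]-x,C[...,1]-y)<r)&(d>0)
    org=near(460,225,90)&(h[...,1]>150)&(h[...,0]<22)&(h[...,2]>90)
    print(n,'org',org.sum(),np.percentile(C[org],[5,50,95],axis=0).round(1).tolist(), C[org&(C[...,2]>133)].mean(0).round(1))
    blk=near(460,225,90)&(abs(C[...,2]-70)<6)
    r=cv2.minAreaRect(C[blk][:,:2].astype(np.float32)); print('blk',blk.sum(),r)
    cov=near(515,-190,170)&(h[...,1]<60)&(h[...,2]>120)&(C[...,2]>30)&(C[...,2]<140)
    Q=C[cov]; 
    for _ in range(4):
        c=Q.mean(0); nn=np.linalg.svd(Q-c)[2][2]; nn*=np.sign(nn[2]); Q=Q[abs((Q-c)@nn)<5]
    print('cov',len(Q),c.round(1),nn.round(3),'tilt',np.degrees(np.arccos(nn[2])),'az',np.degrees(np.arctan2(nn[1],nn[0])))
    ex=np.array([-nn[0]*nn[2],-nn[1]*nn[2],0]);ex/=np.linalg.norm(ex);ey=np.cross(nn,[*ex[:2],0]);ey/=np.linalg.norm(ey);ex=np.cross(ey,nn)
    uv=np.c_[(Q-c)@ex,(Q-c)@ey].astype(np.float32); r=cv2.minAreaRect(uv); print('rect',r,'centre',(c+r[0][0]*ex+r[0][1]*ey).round(1))
    red=near(515,-190,170)&(h[...,1]>140)&((h[...,0]<8)|(h[...,0]>172))&(C[...,2]>50)
    print('red',red.sum(),C[red].mean(0).round(1), ((C[red].mean(0)-c)@np.c_[ex,ey]).round(1),'ey',ey.round(3))
    s=cam(n)
```

```text
scene org 127 [[448.0, 195.7, 88.9], [462.5, 207.7, 135.8], [468.8, 218.2, 141.8]] [457.9 206.2 139.1]
blk 693 ((454.13189697265625, 205.0263671875), (92.68956756591797, 89.6706771850586), 13.030744552612305)
cov 2389 [ 520.5 -180.2   93.2] [-0.478  0.139  0.867] tilt 29.864588141498423 az 163.83855815457045
rect ((-5.813468933105469, -4.392829895019531), (254.10037231445312, 175.0460205078125), 89.57418060302734) centre [ 514.4 -183.    90.3]
red 20 [ 535.6 -114.9   91.8] [-3.8 66.9] ey [0.278 0.96  0.   ]
side org 248 [[437.0, 197.7, 87.2], [448.3, 213.8, 129.4], [460.2, 219.8, 140.8]] [450.7 207.1 138.9]
blk 998 ((451.6837463378906, 204.3123779296875), (90.5486068725586, 93.07376098632812), 13.287080764770508)
cov 3253 [ 512.9 -178.6   89.7] [-0.48   0.141  0.866] tilt 29.998350872239158 az 163.64411128029056
rect ((0.8257675170898438, -5.6643524169921875), (170.89871215820312, 254.17327880859375), 0.026776248589158058) centre [ 512.  -184.3   90.1]
red 55 [ 531.3 -116.7   90.1] [ 0.3 64.6] ey [0.282 0.96  0.   ]
```

>>> {"name": "arm_command", "arguments": {
  "motion": [
    {"offset": [0.033,-0.0423,-0.002],"spin": 0},
    {"offset": [0.033,-0.0423,-0.002],"spin": 0},
    {"offset": [0.033,-0.0423,-0.002],"spin": 0},
    {"offset": [0.033,-0.0423,-0.002],"spin": 0},
    {"offset": [0.033,-0.0423,-0.002],"spin": 0}
  ],
  "jaw": 0.07
}}

```text
time_s: 2.38
ee_pos: [266.6, -296.0, 238.2]
ee_rot: [180.0, -0.0, 17.4]
force: [1.1, 0.1, 0.1]
gripper_width: 70.2
gripper_force: 0.0
```

>>> {"name": "arm_command", "arguments": {
  "motion": [
    {"offset": [0.033,-0.0423,-0.002],"spin": 0},
    {"offset": [0.033,-0.0423,-0.002],"spin": 0},
    {"offset": [0.033,-0.0423,-0.002],"spin": 0},
    {"offset": [0.033,-0.0423,-0.002],"spin": 0},
    {"offset": [0.033,-0.0423,-0.002],"spin": 0}
  ]
}}

```text
time_s: 3.0
ee_pos: [360.8, -44.7, 248.4]
ee_rot: [179.9, -0.1, 17.4]
force: [1.1, -0.2, -0.5]
gripper_width: 70.1
gripper_force: 0.0
```

>>> {"name": "arm_command", "arguments": {
  "motion": [
    {"offset": [0.033,-0.0423,-0.002],"spin": 0},
    {"offset": [0.033,-0.0423,-0.002],"spin": 0},
    {"offset": [0.033,-0.0423,-0.002],"spin": 0},
    {"offset": [0.032,-0.0423,-0.002],"spin": 0},
    {"offset": [0.032,-0.0423,-0.002],"spin": 0.077}
  ]
}}

```text
time_s: 3.62
ee_pos: [453.0, 206.1, 258.1]
ee_rot: [180.0, -0.0, 12.9]
force: [1.2, -0.8, 0.4]
gripper_width: 70.1
gripper_force: 0.0
```

>>> {"name": "arm_command", "arguments": {
  "motion": [
    {"offset": [0,0,0],"spin": 0},
    {"offset": [0,0,0],"spin": 0}
  ]
}}

```text
time_s: 3.88
ee_pos: [452.1, 203.7, 257.6]
ee_rot: [180.0, 0.1, 13.0]
force: [-0.3, -0.3, -0.1]
gripper_width: 69.9
gripper_force: 0.0
```

Run:
```python
from h import *
s=st(); print(s['ee_pos'],s['ee_rot'],s['force'])
p,d=env.grab_frame('wrist'); C=cloud('wrist',d,s); h=cv2.cvtColor(p,cv2.COLOR_BGR2HSV)
org=(np.hypot(C[...,0]-453,C[...,1]-205)<60)&(h[...,1]>150)&(h[...,0]<22)&(h[...,2]>80)&(d>0)
top=org&(C[...,2]>134); print(org.sum(),top.sum(),np.median(C[top],0))
print(cv2.minAreaRect(C[top][:,:2].astype(np.float32)))
blk=(np.hypot(C[...,0]-453,C[...,1]-205)<80)&(abs(C[...,2]-70)<5)&(d>0)
print(cv2.minAreaRect(C[blk][:,:2].astype(np.float32)))
cv2.imwrite('pics/w1.png',p)
```

```text
[452.11618613 203.73142456 257.6276359 ] [1.79952022e+02 6.96219410e-02 1.30425151e+01] [-0.31540964 -0.2907188  -0.1077477 ]
3819 3614 [483.38030122 180.66662697 348.00944538]
((467.3399963378906, 202.84585571289062), (58.1663932800293, 93.96878814697266), 1.9907348155975342)
((453.6531066894531, 206.27737426757812), (89.5824203491211, 90.14115905761719), 12.912310600280762)
```

View pics/w1.png

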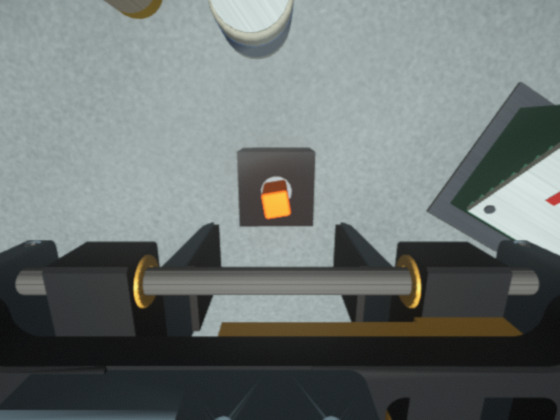

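Run:
```python
from h import *
s=st(); 
p,d=env.grab_frame('wrist'); C=cloud('wrist',d,s); h=cv2.cvtColor(p,cv2.COLOR_BGR2HSV)
org=(np.hypot(C[...,0]-453,C[...,1]-205)<60)&(h[...,1]>150)&(h[...,0]<22)&(h[...,2]>80)&(d>0)
top=org&(abs(C[...,2]-140)<4); print(org.sum(),top.sum(),np.median(C[top],0))
print(cv2.minAreaRect(C[top][:,:2].astype(np.float32)))
```

```text
3793 674 [454.14463282 206.25469107 138.78651384]
((453.57647705078125, 206.18898010253906), (25.980648040771484, 25.636030197143555), 23.447750091552734)
```

>>> {"name": "arm_command", "arguments": {
  "motion": [
    {"offset": [0.002,-0.002,0],"spin": -0.18},
    {"offset": [0,0,0.045],"spin": 0},
    {"offset": [0,0,0.045],"spin": 0},
    {"offset": [0,0,0.04],"spin": 0},
    {"offset": [0,0,0.0155],"spin": 0}
  ]
}}

```text
time_s: 4.6
ee_pos: [452.5, 204.6, 110.5]
ee_rot: [180.0, 0.2, 23.2]
force: [-0.4, 0.9, -0.2]
gripper_width: 70.4
gripper_force: 0.0
```

>>> {"name": "arm_command", "arguments": {
  "motion": [
    {"offset": [0,0,0],"spin": 0},
    {"offset": [0,0,0],"spin": 0},
    {"offset": [0,0,0],"spin": 0},
    {"offset": [0,0,0],"spin": 0},
    {"offset": [0,0,0],"spin": 0}
  ],
  "jaw": 0.02,
  "newtons": 20
}}

```text
time_s: 5.22
ee_pos: [454.5, 206.6, 112.9]
ee_rot: [180.0, -0.1, 23.3]
force: [-0.1, -1.2, 3.1]
gripper_width: 25.5
gripper_force: 20.0
```

>>> {"name": "arm_command", "arguments": {
  "motion": [
    {"offset": [0,0,0],"spin": 0},
    {"offset": [0,0,0],"spin": 0}
  ]
}}

```text
time_s: 5.48
ee_pos: [454.5, 206.6, 112.9]
ee_rot: [180.0, -0.1, 23.3]
force: [0.5, -1.3, 4.9]
gripper_width: 25.8
gripper_force: 20.0
```

>>> {"name": "arm_command", "arguments": {
  "motion": [
    {"offset": [0,0,-0.03],"spin": 0},
    {"offset": [0,0,-0.04],"spin": 0},
    {"offset": [0,0,-0.04],"spin": 0.15},
    {"offset": [0,0,-0.02],"spin": 0.18},
    {"offset": [0,0,0],"spin": 0.18}
  ]
}}

```text
time_s: 6.1
ee_pos: [454.5, 207.1, 243.5]
ee_rot: [-179.9, -0.1, -6.3]
force: [0.3, -0.8, -2.4]
gripper_width: 26.1
gripper_force: 20.0
```

>>> {"name": "arm_command", "arguments": {
  "motion": [
    {"offset": [0,0,0],"spin": 0.181},
    {"offset": [0,0,0],"spin": 0}
  ]
}}

```text
time_s: 6.35
ee_pos: [453.5, 206.6, 241.5]
ee_rot: [179.9, 0.1, -16.2]
force: [0.1, 0.0, -3.0]
gripper_width: 25.6
gripper_force: 20.0
```

>>> {"name": "arm_command", "arguments": {
  "motion": [
    {"offset": [0.0211,0.0393,0],"spin": 0},
    {"offset": [0.0211,0.0393,0],"spin": 0},
    {"offset": [0.0211,0.0393,0],"spin": 0},
    {"offset": [0.0211,0.0393,0],"spin": 0},
    {"offset": [0.0211,0.0393,0],"spin": 0}
  ]
}}

```text
time_s: 6.98
ee_pos: [500.2, -12.8, 241.9]
ee_rot: [-180.0, 0.1, -16.1]
force: [0.3, -1.1, -2.3]
gripper_width: 25.9
gripper_force: 20.0
```

>>> {"name": "arm_command", "arguments": {
  "motion": [
    {"offset": [0.0211,0.0393,0],"spin": 0},
    {"offset": [0.0211,0.0393,0],"spin": 0},
    {"offset": [0.0211,0.0393,0],"spin": 0},
    {"offset": [0,0,0],"spin": 0},
    {"offset": [0,0,0],"spin": 0}
  ]
}}

```text
time_s: 7.6
ee_pos: [527.6, -142.0, 241.7]
ee_rot: [-180.0, 0.1, -16.2]
force: [0.8, 0.5, -2.8]
gripper_width: 25.9
gripper_force: 20.0
```

Run:
```python
from h import *
s=st(); print(s['ee_pos'],s['ee_rot'],s['force'])
p,d=env.grab_frame('wrist'); C=cloud('wrist',d,s); h=cv2.cvtColor(p,cv2.COLOR_BGR2HSV); np.savez('w2.npz',p=p,d=d)
O=np.array([513,-183.7,90]);az=np.radians(-16.3)
cov=(np.hypot(C[...,0]-513,C[...,1]+184)<140)&(h[...,1]<60)&(h[...,2]>120)&(C[...,2]>30)&(C[...,2]<150)&(d>0)
Q=C[cov]
for _ in range(5):
    c=Q.mean(0); nn=np.linalg.svd(Q-c,full_matrices=False)[2][2]; nn*=np.sign(nn[2]); Q=Q[abs((Q-c)@nn)<4]
print(len(Q),c,nn,np.degrees(np.arccos(nn[2])),np.degrees(np.arctan2(nn[1],nn[0])))
ey=np.cross(nn,[-nn[0],-nn[1],0]);ey/=np.linalg.norm(ey);ex=np.cross(ey,nn)
print('O off plane',(O-c)@nn)
L=(C-O)@np.c_[ex,ey,nn]
slot=(abs(L[...,0])<18)&(abs(L[...,1])<75)&(d>0)&(L[...,2]<-4)&(L[...,2]>-14)
print('slot',slot.sum(),np.percentile(L[slot],[1,50,99],axis=0).round(1).tolist(), cv2.minAreaRect(L[slot][:,:2].astype(np.float32)))
red=(abs(L[...,0])<40)&(abs(L[...,1]-70)<25)&(h[...,1]>140)&((h[...,0]<8)|(h[...,0]>172))&(abs(L[...,2])<8)
print('red',red.sum(),L[red].mean(0),np.percentile(L[red],[2,98],axis=0))
for n in ['slot_start','slot_end']:
    q=env.pinpoint('wrist',n)[:1]
    if q: u,v=np.round(q[0]['location']).astype(int); print(n,q,L[v,u])
cv2.imwrite('pics/w2.png',p)
```

```text
[ 527.56584146 -142.04083007  241.72370677] [-1.79963716e+02  1.05167673e-01 -1.62094352e+01] [ 0.75673652  0.49801645 -2.78585877]
23908 [ 535.32092673 -193.35222654  102.89036394] [-0.47762579  0.14025439  0.86729597] 29.854081487688628 163.6351700307692
O off plane 0.8350568194571779
slot 1250 [[-11.5, -58.1, -10.0], [-6.5, 2.3, -8.6], [2.3, 60.5, -4.2]] ((-4.509523391723633, 1.4291458129882812), (15.348662376403809, 120.25634002685547), 0.015494300983846188)
red 349 [ 0.21181047 71.51567362 -0.17302727] [[-22.80725467  65.91196822  -1.14573303]
 [ 22.1311258   77.08993773   0.92109094]]
slot_start [{'location': [272.7, 193.5], 'score': 0.73}] [ 1.66104282 49.27662423 -7.63768557]
slot_end [{'location': [358.2, 196.5], 'score': 0.83}] [ -2.11383218 -43.45909726  -8.68642924]
```

View pics/w2.png

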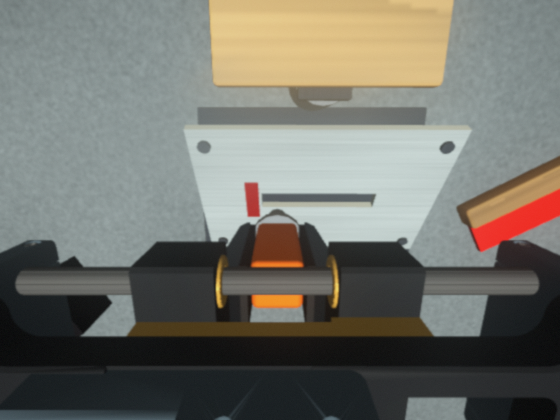

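>>> {"name": "arm_command", "arguments": {
  "motion": [
    {"offset": [-0.0043,-0.0014,0],"spin": 0},
    {"offset": [0,0,0.03],"spin": 0},
    {"offset": [0,0,0.025],"spin": 0},
    {"offset": [0,0,0],"spin": 0},
    {"offset": [0,0,0],"spin": 0}
  ]
}}

```text
time_s: 8.38
ee_pos: [524.9, -139.8, 188.6]
ee_rot: [180.0, -0.1, -16.2]
force: [0.4, -0.1, -2.3]
gripper_width: 25.7
gripper_force: 20.0
```

Run:
```python
from h import *
s=st(); print(s['ee_pos'],s['force'])
p,d=env.grab_frame('side'); cr=p[100:240,230:370]; a=cv2.resize(cr,None,fx=4,fy=4,interpolation=cv2.INTER_CUBIC); 
cv2.imwrite('pics/s2.png',a)
m,Rm,e=cam('side')
for P in ([523.9,-139.5,82.2],[*s['ee_pos'][:2],s['ee_pos'][2]-90.9]):
    q=Rm.T@(np.array(P)-e); u=q[0]/q[2]*m['fx']+m['cx'];v=q[1]/q[2]*m['fy']+m['cy']; print((u-230)*4,(v-100)*4)
```

```text
[ 524.89878018 -139.78675944  188.58308219] [ 0.43317965 -0.10551818 -2.34413865]
284.11948363887814 352.2735008850208
284.1961153735306 334.89269325979353
```

View pics/s2.png

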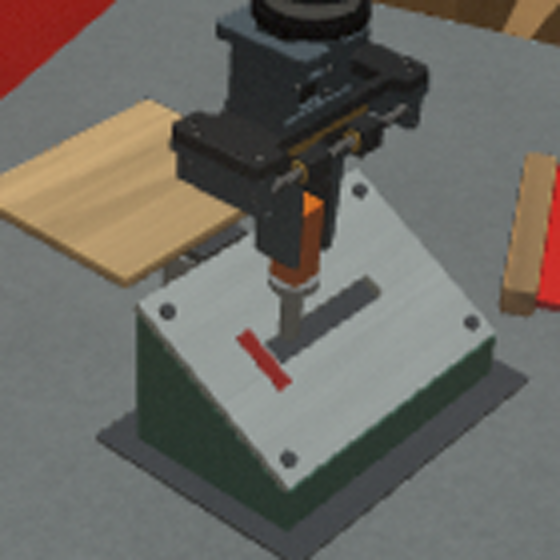

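>>> {"name": "arm_command", "arguments": {
  "motion": [
    {"offset": [0,0,0.008],"spin": 0},
    {"offset": [0,0,0.003],"spin": 0},
    {"offset": [0,0,0],"spin": 0}
  ]
}}

```text
time_s: 8.8
ee_pos: [524.1, -139.9, 176.2]
ee_rot: [180.0, 0.0, -16.3]
force: [-0.9, 0.1, -2.4]
gripper_width: 26.0
gripper_force: 20.0
```

>>> {"name": "arm_command", "arguments": {
  "motion": [
    {"offset": [0,0,0.002],"spin": 0},
    {"offset": [0,0,0],"spin": 0}
  ]
}}

```text
time_s: 9.05
ee_pos: [524.2, -139.9, 174.3]
ee_rot: [180.0, 0.0, -16.3]
force: [-0.0, 1.1, -2.1]
gripper_width: 26.0
gripper_force: 20.0
```

>>> {"name": "arm_command", "arguments": {
  "motion": [
    {"offset": [0,0,0.002],"spin": 0},
    {"offset": [0,0,0],"spin": 0}
  ]
}}

```text
time_s: 9.3
ee_pos: [524.7, -140.1, 172.9]
ee_rot: [180.0, -0.1, -16.3]
force: [0.2, -0.9, -0.4]
gripper_width: 26.2
gripper_force: 20.0
```

>>> {"name": "arm_command", "arguments": {
  "motion": [
    {"offset": [0,0,0.001],"spin": 0},
    {"offset": [0,0,0],"spin": 0}
  ]
}}

```text
time_s: 9.55
ee_pos: [524.8, -140.1, 172.6]
ee_rot: [180.0, -0.1, -16.3]
force: [-1.1, 0.4, 3.9]
gripper_width: 26.3
gripper_force: 20.0
```

>>> {"name": "arm_command", "arguments": {
  "motion": [
    {"offset": [0,0,0.001],"spin": 0},
    {"offset": [0,0,0],"spin": 0}
  ]
}}

```text
time_s: 9.8
ee_pos: [524.8, -140.1, 172.4]
ee_rot: [180.0, -0.1, -16.3]
force: [-2.6, 0.7, 8.5]
gripper_width: 26.0
gripper_force: 20.0
```

>>> {"name": "arm_command", "arguments": {
  "motion": [
    {"offset": [0,0,-0.001],"spin": 0},
    {"offset": [-0.004,0,0.0001],"spin": 0},
    {"offset": [-0.0044,0,0.0003],"spin": 0},
    {"offset": [-0.0042,0,0.0005],"spin": 0},
    {"offset": [-0.0041,0,0.0006],"spin": 0}
  ],
  "newtons": 8
}}

```text
time_s: 10.42
ee_pos: [507.8, -135.1, 169.8]
ee_rot: [180.0, 0.0, -16.3]
force: [0.9, -0.5, 2.3]
gripper_width: 26.0
gripper_force: 8.0
```

Run:
```python
from h import *
s=st(); print(s['ee_pos'],s['force'],s['gripper_force'])
p,d=env.grab_frame('side'); cr=p[120:220,250:350]; a=cv2.resize(cr,None,fx=5,fy=5,interpolation=cv2.INTER_CUBIC); 
cv2.imwrite('pics/s3.png',a)
```

```text
[ 507.8211114  -135.11056455  169.75965634] [ 0.88658774 -0.47876666  2.33084673] 8.000298142433167
```

View pics/s3.png

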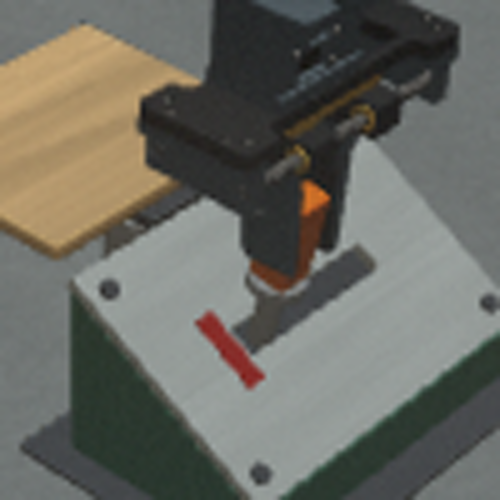

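>>> {"name": "arm_command", "arguments": {
  "motion": [
    {"offset": [-0.0041,0,0.0008],"spin": 0},
    {"offset": [-0.004,0,0.001],"spin": 0},
    {"offset": [-0.004,0,0.0012],"spin": 0},
    {"offset": [-0.004,0,0.0013],"spin": 0},
    {"offset": [0,0,0],"spin": 0}
  ]
}}

```text
time_s: 11.1
ee_pos: [491.9, -130.5, 165.2]
ee_rot: [180.0, 0.1, -16.3]
force: [-0.1, -0.0, 0.2]
gripper_width: 26.1
gripper_force: 8.0
```

>>> {"name": "arm_command", "arguments": {
  "motion": [
    {"offset": [-0.0039,0,0.0016],"spin": 0},
    {"offset": [-0.0039,0,0.0016],"spin": 0},
    {"offset": [-0.0037,0,0.0019],"spin": 0},
    {"offset": [-0.0037,0,0.002],"spin": 0},
    {"offset": [0,0,0],"spin": 0}
  ]
}}

```text
time_s: 11.72
ee_pos: [477.4, -126.2, 158.2]
ee_rot: [180.0, 0.1, -16.3]
force: [0.6, -0.2, -1.6]
gripper_width: 26.0
gripper_force: 8.0
```

```bash
cat > pin.py <<'E'
from h import *
O=np.array([513.4,-182.2,89.0]);a=np.radians(-16.3);t=np.radians(30)
hx=np.array([np.cos(a),np.sin(a),0]); ey=np.array([-np.sin(a),np.cos(a),0]); n=-np.sin(t)*hx+np.cos(t)*np.array([0,0,1]); ex=np.cos(t)*hx+np.sin(t)*np.array([0,0,1])
E3=np.c_[ex,ey,n]
def local(name):
    s=st(); p,d=env.grab_frame(name); C=cloud(name,d,s); h=cv2.cvtColor(p,cv2.COLOR_BGR2HSV)
    L=(C-O)@E3
    return s,p,d,L,h
E
python3 - <<'E'
from pin import *
for nm in ['side','scene']:
    s,p,d,L,h=local(nm)
    G=(s['ee_pos']+np.array([0,0,5])-O)@E3
    org=(np.linalg.norm(L-G,axis=-1)<50)&(h[...,1]>140)&(h[...,0]<18)&(d>0)&(h[...,2]>50)
    print(nm,G.round(1),org.sum(),np.median(L[org],0).round(1), np.percentile(L[org],[3,97],axis=0).round(1).tolist())
    if nm=='side': cv2.imwrite('pics/s4.png',cv2.resize(p[120:220,250:350],None,fx=5,fy=5,interpolation=cv2.INTER_CUBIC))
print(s['ee_pos'],s['force'])
E
```

```text
side [-6.5 43.6 89.4] 59 [-10.2  47.7 111.1] [[-18.2, 30.4, 55.1], [3.7, 59.2, 128.4]]
scene [-6.4 43.6 89.3] 73 [ 8.6 49.3 69.8] [[1.0, 35.3, 53.8], [12.9, 60.9, 91.3]]
[ 477.45697687 -126.26561061  158.17357902] [-0.25296071  0.24263675 -2.51514501]
```

View pics/s4.png

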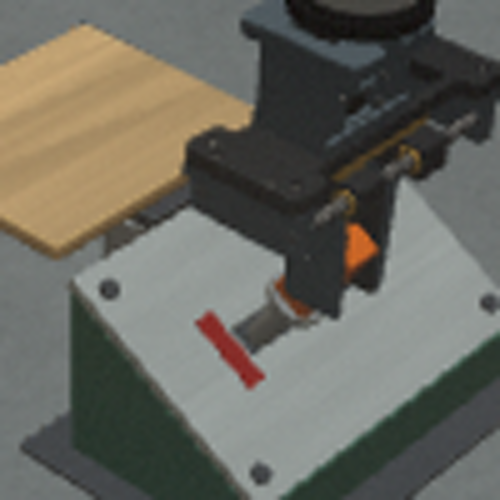

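>>> {"name": "arm_command", "arguments": {
  "motion": [
    {"offset": [0.0022,0,-0.0012],"spin": 0},
    {"offset": [0,0,0],"spin": 0}
  ],
  "newtons": 30
}}

```text
time_s: 12.08
ee_pos: [480.3, -127.1, 159.6]
ee_rot: [180.0, 0.0, -16.3]
force: [-0.0, -0.2, -2.0]
gripper_width: 26.1
gripper_force: 30.0
```

>>> {"name": "arm_command", "arguments": {
  "motion": [
    {"offset": [0.0005,0,0.0009],"spin": 0},
    {"offset": [0.0005,0,0.0009],"spin": 0},
    {"offset": [0,0,0],"spin": 0}
  ]
}}

```text
time_s: 12.45
ee_pos: [480.9, -127.3, 158.4]
ee_rot: [180.0, 0.0, -16.3]
force: [-4.1, 0.5, 2.7]
gripper_width: 26.2
gripper_force: 30.0
```

>>> {"name": "arm_command", "arguments": {
  "motion": [
    {"offset": [0.0005,0,0.0009],"spin": 0},
    {"offset": [0,0,0],"spin": 0}
  ]
}}

```text
time_s: 12.7
ee_pos: [481.0, -127.3, 158.3]
ee_rot: [180.0, 0.1, -16.3]
force: [-6.1, 2.2, 10.7]
gripper_width: 25.7
gripper_force: 30.0
```

>>> {"name": "arm_command", "arguments": {
  "motion": [
    {"offset": [0,0.004,0],"spin": 0},
    {"offset": [0,0.004,0],"spin": 0},
    {"offset": [0,0.004,0],"spin": 0},
    {"offset": [0,0.004,0],"spin": 0},
    {"offset": [0,0.003,0],"spin": 0}
  ]
}}

```text
time_s: 13.32
ee_pos: [475.8, -142.9, 158.0]
ee_rot: [-179.7, 0.1, -16.3]
force: [-3.8, 10.1, 9.3]
gripper_width: 25.9
gripper_force: 30.0
```

>>> {"name": "arm_command", "arguments": {
  "motion": [
    {"offset": [0,0.001,0],"spin": 0},
    {"offset": [0,0.002,0],"spin": 0},
    {"offset": [0,0.002,0],"spin": 0}
  ]
}}

```text
time_s: 13.7
ee_pos: [474.3, -147.6, 158.0]
ee_rot: [-179.7, 0.2, -16.3]
force: [-4.3, 8.9, 10.4]
gripper_width: 26.2
gripper_force: 30.0
```

>>> {"name": "arm_command", "arguments": {
  "motion": [
    {"offset": [0,0.002,0],"spin": 0},
    {"offset": [0,0.002,0],"spin": 0}
  ]
}}

```text
time_s: 13.95
ee_pos: [473.2, -151.4, 158.0]
ee_rot: [-179.7, 0.2, -16.3]
force: [-4.9, 9.6, 8.9]
gripper_width: 26.3
gripper_force: 30.0
```

>>> {"name": "arm_command", "arguments": {
  "motion": [
    {"offset": [0,0.002,0],"spin": 0},
    {"offset": [0,0.002,0],"spin": 0}
  ]
}}

```text
time_s: 14.2
ee_pos: [472.0, -155.3, 157.9]
ee_rot: [-179.7, 0.2, -16.3]
force: [-4.2, 8.9, 9.7]
gripper_width: 25.7
gripper_force: 30.0
```

>>> {"name": "arm_command", "arguments": {
  "motion": [
    {"offset": [0,0.002,0],"spin": 0},
    {"offset": [0,0.002,0],"spin": 0}
  ]
}}

```text
time_s: 14.45
ee_pos: [470.9, -159.5, 157.7]
ee_rot: [-179.7, 0.1, -16.3]
force: [-3.9, 6.3, 5.4]
gripper_width: 26.1
gripper_force: 30.0
```

>>> {"name": "arm_command", "arguments": {
  "motion": [
    {"offset": [0,0.002,0],"spin": 0},
    {"offset": [0,0.002,0],"spin": 0}
  ]
}}

```text
time_s: 14.7
ee_pos: [470.7, -166.2, 156.8]
ee_rot: [180.0, -0.0, -16.3]
force: [0.1, 0.2, -2.6]
gripper_width: 25.9
gripper_force: 30.0
```

>>> {"name": "arm_command", "arguments": {
  "motion": [
    {"offset": [0.0005,0.001,0.0009],"spin": 0},
    {"offset": [0.0005,0,0.0009],"spin": 0},
    {"offset": [0,0,0],"spin": 0}
  ]
}}

```text
time_s: 15.08
ee_pos: [471.2, -167.3, 155.0]
ee_rot: [180.0, 0.0, -16.3]
force: [0.2, -0.2, -1.8]
gripper_width: 25.6
gripper_force: 30.0
```

>>> {"name": "arm_command", "arguments": {
  "motion": [
    {"offset": [0.001,0,0.0017],"spin": 0},
    {"offset": [0.001,0,0.0017],"spin": 0},
    {"offset": [0,0,0],"spin": 0}
  ]
}}

```text
time_s: 15.45
ee_pos: [473.2, -167.7, 151.7]
ee_rot: [180.0, 0.0, -16.3]
force: [0.6, 0.4, -2.4]
gripper_width: 25.9
gripper_force: 30.0
```

>>> {"name": "arm_command", "arguments": {
  "motion": [
    {"offset": [0.001,0,0.0017],"spin": 0},
    {"offset": [0.0015,0,0.0026],"spin": 0},
    {"offset": [0.0015,0,0.0026],"spin": 0},
    {"offset": [0.001,0,0.0017],"spin": 0},
    {"offset": [0,0,0],"spin": 0}
  ]
}}

```text
time_s: 16.08
ee_pos: [478.0, -169.1, 143.1]
ee_rot: [180.0, 0.0, -16.3]
force: [-0.2, 0.2, -3.0]
gripper_width: 26.1
gripper_force: 30.0
```

>>> {"name": "arm_command", "arguments": {
  "motion": [
    {"offset": [0.001,0,0.0017],"spin": 0},
    {"offset": [0.0015,0,0.0026],"spin": 0},
    {"offset": [0.0015,0,0.0026],"spin": 0},
    {"offset": [0.001,0,0.0017],"spin": 0},
    {"offset": [0,0,0],"spin": 0}
  ]
}}

```text
time_s: 16.7
ee_pos: [482.8, -170.5, 134.5]
ee_rot: [180.0, 0.0, -16.3]
force: [-0.3, -0.4, -2.2]
gripper_width: 26.3
gripper_force: 30.0
```

>>> {"name": "arm_command", "arguments": {
  "motion": [
    {"offset": [0.0015,0,0.0026],"spin": 0},
    {"offset": [0.0015,0,0.0026],"spin": 0},
    {"offset": [0.001,0,0.0017],"spin": 0},
    {"offset": [0.001,0,0.0017],"spin": 0},
    {"offset": [0,0,0],"spin": 0}
  ]
}}

```text
time_s: 17.32
ee_pos: [487.6, -171.9, 125.9]
ee_rot: [180.0, 0.0, -16.3]
force: [0.1, 0.8, -1.8]
gripper_width: 26.1
gripper_force: 30.0
```

>>> {"name": "arm_command", "arguments": {
  "motion": [
    {"offset": [0.0005,0,0.0009],"spin": 0},
    {"offset": [0,0,0],"spin": 0}
  ]
}}

```text
time_s: 17.58
ee_pos: [488.0, -172.1, 125.1]
ee_rot: [180.0, 0.0, -16.3]
force: [0.1, -0.1, -2.7]
gripper_width: 25.8
gripper_force: 30.0
```

>>> {"name": "arm_command", "arguments": {
  "motion": [
    {"offset": [0.0005,0,0.0009],"spin": 0},
    {"offset": [0,0,0],"spin": 0}
  ]
}}

```text
time_s: 17.82
ee_pos: [488.4, -172.2, 124.3]
ee_rot: [180.0, 0.0, -16.3]
force: [-1.4, 0.5, -1.5]
gripper_width: 25.9
gripper_force: 30.0
```

>>> {"name": "arm_command", "arguments": {
  "motion": [
    {"offset": [0.0005,0,0.0009],"spin": 0},
    {"offset": [0,0,0],"spin": 0}
  ]
}}

```text
time_s: 18.08
ee_pos: [488.6, -172.2, 124.2]
ee_rot: [180.0, 0.0, -16.3]
force: [-3.0, 1.5, 5.3]
gripper_width: 25.8
gripper_force: 30.0
```

>>> {"name": "arm_command", "arguments": {
  "motion": [
    {"offset": [0.0005,0,0.0009],"spin": 0},
    {"offset": [0,0,0],"spin": 0}
  ]
}}

```text
time_s: 18.32
ee_pos: [488.6, -172.2, 124.2]
ee_rot: [180.0, 0.1, -16.3]
force: [-6.5, 1.8, 12.3]
gripper_width: 26.0
gripper_force: 30.0
```

>>> {"name": "arm_command", "arguments": {
  "motion": [
    {"offset": [-0.0005,0,-0.0009],"spin": 0},
    {"offset": [0,0,0],"spin": 0},
    {"offset": [0,0,0],"spin": 0},
    {"offset": [0,0,0],"spin": 0},
    {"offset": [0,0,0],"spin": 0}
  ],
  "jaw": 0.06
}}

```text
time_s: 18.95
ee_pos: [489.0, -172.4, 123.2]
ee_rot: [180.0, 0.0, -16.3]
force: [-0.1, 0.6, 0.4]
gripper_width: 60.2
gripper_force: 0.0
```

>>> {"name": "arm_command", "arguments": {
  "motion": [
    {"offset": [0,0,-0.01],"spin": 0},
    {"offset": [0,0,-0.03],"spin": 0},
    {"offset": [0,0,-0.05],"spin": 0},
    {"offset": [0,0,-0.05],"spin": 0},
    {"offset": [0,0,0],"spin": 0}
  ]
}}

```text
time_s: 19.58
ee_pos: [491.2, -173.1, 268.4]
ee_rot: [180.0, -0.6, -16.3]
force: [0.3, -0.4, -1.5]
gripper_width: 60.3
gripper_force: 0.0
```

Run:
```python
from pin import *
s,p,d,L,h=local('side'); print(s['ee_pos'],s['force'],s['gripper_width'])
org=(abs(L[...,0])<40)&(abs(L[...,1])<60)&(h[...,1]>140)&(h[...,0]<18)&(d>0)&(h[...,2]>50)&(L[...,2]<90)&(L[...,2]>5)
print(org.sum(),np.percentile(L[org],[3,50,97],axis=0).round(1).tolist())
cv2.imwrite('pics/s5.png',cv2.resize(p[120:220,250:350],None,fx=5,fy=5,interpolation=cv2.INTER_CUBIC))
```

```text
[ 491.15975971 -173.11806398  268.41408635] [ 0.32256632 -0.35450635 -1.49502348] 60.27410137987974
165 [[-18.7, -6.8, 17.5], [-6.6, 13.4, 57.0], [4.5, 17.5, 74.2]]
```

View pics/s5.png

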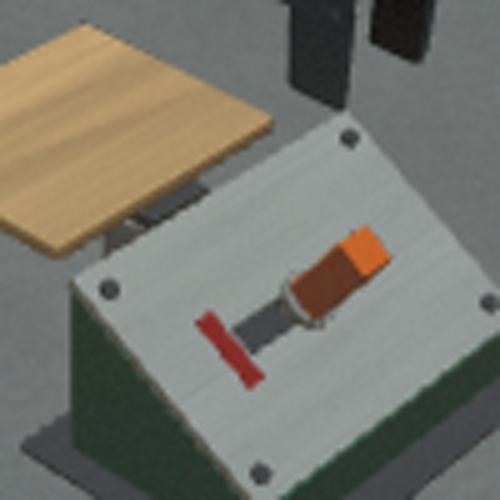

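The picture shows the pin standing square in the slot with its collar on the cover (collar near 310,305 px). The gripper is clear of it.

```bash
python3 -c "
from workcell import env
print(env.job_done())"
```

```text
the job is handed in; nothing more can be done
None
```

The lock pin is fully home in the hidden notch, with its collar seated on the cover and the gripper released and clear; I handed the job in at about 20 s of the 64 s allowed, and no verdict came back.

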